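# Change a model test bench over from supply to battery

### The arm

A 7-joint arm with a two-finger parallel gripper is mounted at the origin on the work surface. World frame = base frame: x ahead of the robot, y to its left, z up, the work surface at z = 0. Lengths are in mm, angles in rad, forces in N, time in s.
With the tool pointing down it reaches from about 425 to 1025 mm from the base axis. Payload 9.4 kg.
Tool frame: the origin (TCP) lies at the very end of the fingers, on their centre line; the grasp point (between the pads) lies 19 mm behind it; z points along the fingers, y is the line along which they close (so a half turn about z gives the same grasp; the last joint's range is limited). The gripper opens to 93 mm and grips with 3 to 60 N. Pads are 15 mm wide; open, the fingers measure 128 mm over their backs; the gripper's body (75 mm by 188 mm) begins 65 mm behind the grasp point.
Start: joints at [1.262, 0.599, -0.003, 1.599, 0.002, 0.943, -0.08], TCP at [166.544, -705.611, 218.618] pointing down, gripper open.
Joint ranges: [-2.57, 2.57], [-0.35, 1.97], [-1.29, 1.29], [0.11, 2.56], [-1.05, 4.19], [0.11, 1.86], [-2.63, 2.63]. Speed limits (rad/s): [2.22, 2.22, 3.01, 3.01, 3.14, 3.14, 3.14].

### API

Orientations are given as a unit quaternion [x, y, z, w].
In Python, from station import robot gives the robot as it stands.
- The arm moves only by the tool servo_tool, never from a script. Its argument "commands" is a list of rows, each a list of 7 numbers: the shift along the tool's x, y, z in m, then the turn, a rotation vector about the tool's x, y, z in rad, then the finger opening in m, from 0 to 0.093. A call has 1 to 10 rows; each row is the pose to reach, as a shift and turn from the pose commanded when the call began, along the tool's axes at that moment; what a row does not reach only later rows make up. A row lasts 1/8 s, in which the tool goes at most 62.5 mm and 10.7 degrees, less where a joint would pass 70% of its speed; a pose out of reach is approached as far as the arm can. A call with a gripper value outside its range is refused whole. The fingers move at their own pace and stop on an object; the grip force is fixed at half the most. Time passes only in rows, so rows that repeat a pose let the fingers close. It gives the time, the measured TCP pose, the force, the opening and the grip force at its end, in the units of the state.
- robot.get_obs(): the state, without advancing time (a new reading comes with each control period).
- robot.get_image(name): name is "scene" or "top"; returns the picture (400x640x3 uint8, red, green, blue); there is no depth.
- robot.camera_params(name): a dict with "mtx" (3x3 intrinsics, pixels), "dist_coeffs" ([k1, k2, p1, p2, k3] as OpenCV has them; the pictures are not rectified), "extrinsics" (4x4, takes a point from world to camera coordinates). Camera axes: x right, y down, z forward; pixel columns grow to the right and rows downward; lengths in mm; the calibration is good to about 2 mm. A picture is of the moment at which its call begins. camera_params takes no time and is no camera call.
- robot.hand_in(): hands the job in; it is judged then, once.
The state is a dict: "t": time; "joint_positions": joint angles; "qvel": joint speeds; "effort": joint torques, N m; "position": TCP position; "tcp_rot": TCP orientation; "contact_force": force on the tool from outside, world axes, zero at the start; "wrist_torque": the same for the moment, N m; "opening": opening from 0.0 (shut) to 1.0 (fully open); "grasp_force": force on a finger pad.
Only numpy, scipy, OpenCV 4.12 (cv2) and the standard library are available. Lean on these libraries where they do the work, as an engineer would, in place of code of your own. Each camera call takes 0.05 s, during which the arm holds its last target. There are 200 camera calls.

### The job

Move the changeover switch from supply (red) to its upright off position (white) without going past it, and only then lift the yellow battery pack out of the blue charger and set it gently, not dropped, upright and fully down in the plywood cradle. Once the pack is seated and let go, throw the lever all the way over to battery (green). The holders' tall walls shut off different sides of the pack, so put it down on the open bench in between and take it again the other way; leave the flask, the wheel model and the screwdriver alone.

Things in the scene. Friction and masses are not known exactly. Their poses are not given: they have to be found in the camera images.
- switch: Grey changeover switch box, 120 (x) x 170 (y) x 50 mm high, fixed to the bench. Origin: centre of its underside, z up. A lever stands out of a slot along its y axis; coloured marks on its top beside the slot: red at y = -52 mm (supply), white at y = 0 (off), green at y = +52 mm (battery).
- switch_pivot (a point): The lever's hinge axis: on the box's centre line, 45 mm above its underside (hinge along the box's x axis).
- lever (a joint): Angle of the switch lever, rad: -0.7 leaning to red (supply), 0 upright (off), +0.7 leaning to green (battery), positive towards the box's +y. A spring holds it in each of these three detents; it goes over about half way between (at +-0.35) with some 5 N at the grip and then snaps into the next one.
- lever_grip (a point): Centre of the lever's grip, 87 mm from the hinge axis: an orange cylinder, 28 mm across and 50 mm long along the lever, with a black band at its top (lever end 112 mm from the hinge axis). The shaft below it is 12 mm thick.
- pack: Yellow battery pack with black foot, about 0.4 kg, 64 (its x) x 50 (its y) x 100 mm high, loose; starts upright in the charger. Origin: centre of its underside, z up. It may be turned half round.
- charger: Blue charger, fixed. Base plate 100 (x) x 90 (y) x 15 mm; origin: centre of its underside. The pack stands on the base plate with its x along the charger's x. Two walls, 6 mm thick, inner faces at x = +-36 mm, 46 mm long in y, rise to 127 mm above the bench (12 mm above the pack's top); the +-y sides have only a lip, inner faces at y = +-29 mm, its top 10 mm above the base plate.
- cradle: Plywood cradle with green lips, fixed. Base plate 100 (x) x 90 (y) x 15 mm; origin: centre of its underside. The pack goes in with its x along the cradle's x. Two walls, 6 mm thick, inner faces at y = +-29 mm, 56 mm long in x, rise to 139 mm above the bench (24 mm above a seated pack's top); the +-x sides have only a green lip, inner faces at x = +-38 mm, its top 10 mm above the base plate.
- cradle_floor (a point): Centre of the cradle's floor (top of its base plate, 15 mm above the bench), where the pack's origin belongs; axes as the cradle's.
- flask: Steel flask, 72 mm across, 200 mm high, standing loose on the bench; origin: centre of its underside. Bystander.
- wheel: Plywood model of a big wheel with red rim, base 90 (x) x 130 (y) mm, 160 mm high, loose; origin: centre of its underside. Bystander.
- driver: Screwdriver, 190 mm long, lying loose on the bench along its x axis; origin at its middle. Bystander.
Mind the look-alikes: they are no part of the job. What is meant by the switch is not pink or purple, and is the larger of those in its own colour.

How it is judged:
By the outcome, as a careful person would: the job done as asked, in the order asked, and still so for the second after the job is handed in, with the robot touching nothing.
It also fails if it takes over 72 s, if anything falls off the work surface, if the arm or the gripper's body presses on something with over 40 N, if the wrist force passes 120 N, or if a joint passes its speed limit or range.

## Working session

There is one attempt and no reset: what is moved stays moved. The work goes in short steps, Python scripts to look and compute and a tool call to move; the robot and the scene stay as the last step left them, time stands still between calls to the robot, and variables do not carry over. Pictures are saved under pics/ and viewed, at most 10 in all, crops included, and the job is handed in when it is done.

Besides the shell and the picture viewer there is one more tool, called after "Call:" as name(argument=value, ...) on one line, values as JSON. servo_tool: Moves the arm, as the interface text tells. Its arguments: {"type":"object","properties":{"commands":{"type":"array","items":{"type":"array","items":{"type":"number"}}}},"required":["commands"]}

```bash
mkdir -p pics; ls
python3 - <<'E'
from station import robot
import cv2
for n in("scene","top"):
    cv2.imwrite(f"pics/{n}0.png",robot.get_image(n)[:,:,::-1])
    p=robot.camera_params(n);print(p)
o=robot.get_obs();print(o)
E
```

```text
pics
{'mtx': array([[485.21428367,   0.        , 314.31715045],
       [  0.        , 485.21428367, 195.50756694],
       [  0.        ,   0.        ,   1.        ]]), 'dist_coeffs': array([-0.11660281,  0.        ,  0.        ,  0.        ,  0.        ]), 'extrinsics': array([[ 8.85913375e-01,  4.63378416e-01, -2.09269185e-02,
        -4.91349002e+02],
       [ 3.15487119e-01, -6.35011768e-01, -7.05143909e-01,
        -9.75888125e+01],
       [-3.40037307e-01,  6.18094247e-01, -7.08755340e-01,
         1.86535870e+03],
       [ 0.00000000e+00,  0.00000000e+00,  0.00000000e+00,
         1.00000000e+00]])}
{'mtx': array([[463.28050919,   0.        , 327.07001979],
       [  0.        , 463.28050919, 204.44792328],
       [  0.        ,   0.        ,   1.        ]]), 'dist_coeffs': array([-0.02195706,  0.        ,  0.        ,  0.        ,  0.        ]), 'extrinsics': array([[ 9.15828820e-03, -9.99869276e-01,  1.33250203e-02,
        -2.29521870e+00],
       [-9.86078943e-01, -1.12428498e-02, -1.65897305e-01,
         5.48910707e+02],
       [ 1.66025429e-01, -1.16201866e-02, -9.860530
[... 179 characters left out ...]
964, -0.00253213,  1.60005987,  0.00175798,
        0.94289414, -0.07981358]), 'qvel': array([ 1.57540135e-03, -2.54760520e-03,  3.84947380e-05, -2.09835540e-03,
       -4.82303306e-04,  6.59864948e-04, -4.43456614e-04]), 'effort': array([ 6.10066127e-03, -7.66552234e+01,  1.50252622e+00, -2.52936316e+01,
       -5.23013226e-02,  1.36164052e-02,  1.99935027e-05]), 'position': array([ 166.42676163, -705.18372605,  217.83963986]), 'tcp_rot': array([ 9.93291495e-01,  1.15635241e-01, -1.32736704e-04, -6.91772266e-04]), 'contact_force': array([-0.74393966, -0.43614515, -0.23799724]), 'wrist_torque': array([ 0.01727064, -0.00257763,  0.04316347]), 'grasp_force': 0.0, 'opening': 1.0009755865284975}
```

View pics/scene0.png

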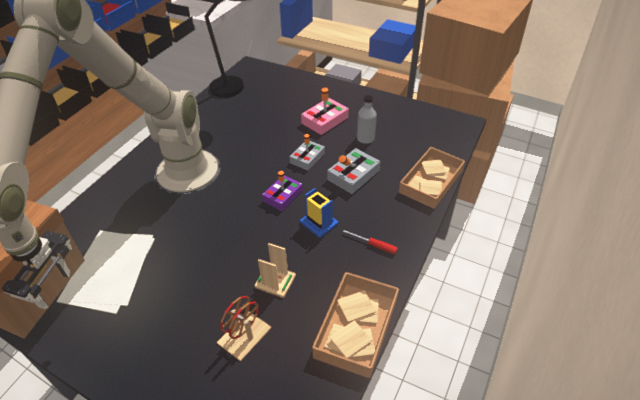

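View pics/top0.png

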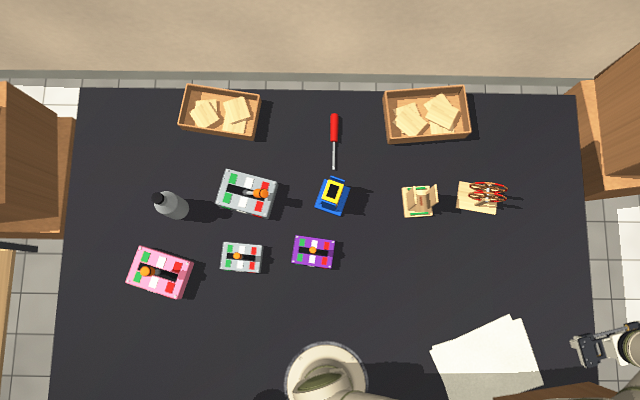

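The scene view shows the large grey switch at (354,170), the pack in the charger at (319,212), the cradle at (275,278) and the wheel at (245,330). In the top view they are at (247,193), (332,194), (420,201) and (480,197), with the driver at (334,140) and the flask at (170,205).

```bash
cat > h.py <<'E'
from station import robot
import cv2, numpy as np
from scipy.spatial.transform import Rotation as R
P={n:robot.camera_params(n) for n in("scene","top")}
def ray(n,uv):
    p=P[n];E=p["extrinsics"]
    q=cv2.undistortPoints(np.array(uv,float).reshape(-1,1,2),p["mtx"],p["dist_coeffs"]).reshape(-1,2)
    d=np.c_[q,np.ones(len(q))]@E[:3,:3]
    return -E[:3,:3].T@E[:3,3],d
def onz(n,uv,z):
    c,d=ray(n,uv);return c+d*((z-c[2])/d[:,2])[:,None]
def proj(n,X):
    p=P[n];E=p["extrinsics"]
    return cv2.projectPoints(np.array(X,float).reshape(-1,3),cv2.Rodrigues(E[:3,:3])[0],E[:3,3],p["mtx"],p["dist_coeffs"])[0].reshape(-1,2)
RNG={"red":[(0,120,90),(6,255,255)],"orange":[(7,170,120),(18,255,255)],"green":[(45,90,50),(80,255,255)],"white":[(0,0,215),(179,25,255)],"yellow":[(22,130,110),(34,255,255)],"blue":[(100,130,60),(125,255,255)]}
def blobs(im,col,box,amin=8):
    x0,y0,x1,y1=box
    m=cv2.inRange(cv2.cvtColor(im,cv2.COLOR_RGB2HSV),*map(np.array,RNG[col]))
    k=np.zeros_like(m);k[y0:y1,x0:x1]=m[y0:y1,x0:x1]
    n,l,s,c=cv2.connectedComponentsWithStats(k)
    return [(c[i],s[i]) for i in range(1,n) if s[i,4]>=amin]
E
python3 - <<'E'
from h import *
B={"top":{"sw":(205,160,285,225),"ch":(305,165,360,225),"cr":(390,175,445,225)},"scene":{"sw":(322,140,385,195),"ch":(295,182,342,240),"cr":(245,240,300,300)}}
for n in B:
    im=robot.get_image(n)
    cr=[]
    for k,b in B[n].items():
        for col in RNG:
            for c,s in blobs(im,col,b): print(n,k,col,c.round(1),s,onz(n,c,{"sw":50,"ch":115,"cr":25}[k]).round(0))
        cr.append(cv2.resize(im[b[1]:b[3],b[0]:b[2],::-1],(266,int(266*(b[3]-b[1])/(b[2]-b[0]))),interpolation=cv2.INTER_CUBIC))
    H=max(c.shape[0] for c in cr)
    cr=[cv2.copyMakeBorder(c,0,H-c.shape[0],0,0,0) for c in cr]
    B[n]=np.hstack(cr)
a,b=B["top"],B["scene"];cv2.imwrite("pics/c1.png",cv2.resize(np.vstack([a,b]),None,fx=.95,fy=.95));print(a.shape,b.shape)
E
```

```text
top sw red [264.5 185.1] [261 181   8   8  46] [[608. 201.  50.]]
top sw red [258.5 206. ] [255 201   8  11  64] [[541. 218.  50.]]
top sw red [256.8 215.5] [252 214  10   4  15] [[511. 223.  50.]]
top sw orange [260.4 192.9] [253 189  15   9 111] [[583. 214.  50.]]
top sw green [232.6 178.1] [229 173   8  11  65] [[629. 303.  50.]]
top sw green [226.9 197.4] [223 192   9  11  69] [[567. 318.  50.]]
top sw green [225.5 207.3] [221 206  10   4  15] [[535. 321.  50.]]
top sw white [247.4 182.4] [236 177  18  12  96] [[616. 256.  50.]]
top sw white [261.6 178.7] [255 177  12   5  17] [[628. 211.  50.]]
top sw white [272.6 182.1] [271 181   4   3   8] [[618. 176.  50.]]
top sw white [233.2 200.1] [216 182  38  29 311] [[559. 298.  50.]]
top sw white [252.7 210.1] [248 206  13   8  30] [[528. 236.  50.]]
top sw white [263.9 213.9] [263 213   3   3   8] [[516. 201.  50.]]
top ch yellow [332.7 191.4] [322 179  22  25 222] [[577. -12. 115.]]
top ch blue [337. 179.] [330 175  15   9  60] [[616. -25. 115.]]
top ch blue [331.5 200.9] [314 179  37  37 509] [[548.  -9. 115.]]
top cr green [420.1 
[... 292 characters left out ...]
 155   7   8  38] [[531. 273.  50.]]
scene sw orange [347.1 161.7] [345 159   5   6  16] [[555. 265.  50.]]
scene sw green [355.6 154.2] [352 152   9   5  28] [[566. 318.  50.]]
scene sw green [368.8 161.4] [365 159   9   6  32] [[627. 302.  50.]]
scene sw white [360.6 168.3] [356 165  10   7  38] [[615. 254.  50.]]
scene ch yellow [315.4 207.2] [307 192  22  32 311] [[587. -49. 115.]]
scene ch blue [309.7 192.6] [305 188  11  11  47] [[539.   2. 115.]]
scene ch blue [321.4 221.1] [300 200  38  38 521] [[631. -94. 115.]]
scene cr green [286.5 281.9] [283 275   8  15  30] [[ 611. -289.   25.]]
scene cr green [259.1 278.8] [258 277   3   5  12] [[ 531. -317.   25.]]
(290, 798, 3) (328, 798, 3)
```

View pics/c1.png

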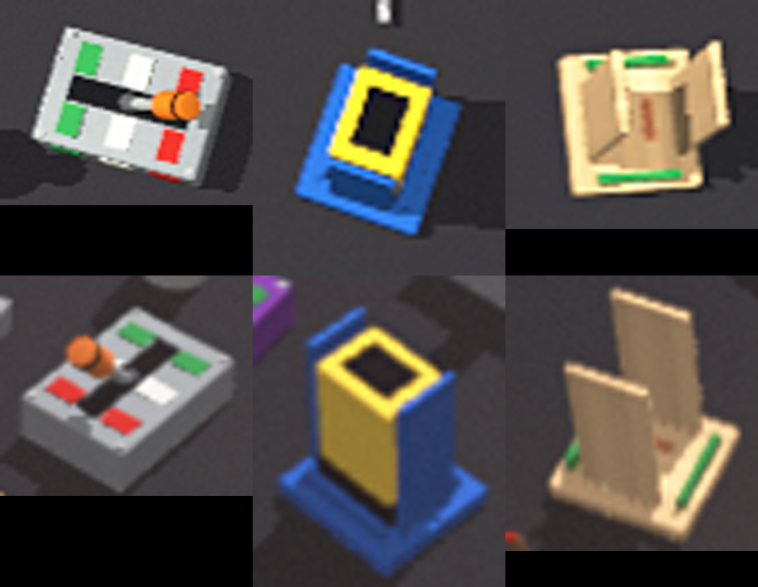

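The crops show the switch lever leaning to red. The pack is in the charger with walls at its ±x ends, and the cradle's walls are on its ±y sides. Next I compute the poses from the plate corners and the coloured marks.

```bash
cat >> h.py <<'E'
def go(x,y,z,yaw):
    "shift (m) and turn (rad) in tool axes to TCP x,y,z mm, tool down, tool x at yaw"
    o=robot.get_obs();r=R.from_quat(o["tcp_rot"])
    t=R.from_euler("z",yaw)*R.from_euler("x",np.pi)
    d=r.inv().apply(np.array([x,y,z])-o["position"])/1000
    w=(r.inv()*t).as_rotvec()
    print("go",(x,y,z,yaw),d.round(4),w.round(3));return d,w
E
python3 - <<'E'
from h import *
def fit(T,S,nm):
    a=onz("top",T,15);print(nm,"top",a[:,:2].round(0).tolist(),a.mean(0).round(1))
    b=onz("scene",S,15);print(nm,"scene",b[:,:2].round(0).tolist(), ((b[0]+b[2])/2).round(1))
s=4.595
tp=lambda L,x,ox,oy:[((u-x)/s+ox,v/s+oy) for u,v in L]
# order: far-left, near-left, near-right, far-right
ch=tp([(345,65),(297,192),(415,234),(460,98)],252.7,305,165)
sc=[((u-252.7)/5.377+295,(v-275.5)/5.377+182) for u,v in [(280,478),(388,562),(488,487)]]
fit(ch,sc,"charger")
cr=tp([(558,57),(572,195),(703,187),(688,50)],505.4,390,175)
sc=[((u-505.4)/s+245,(v-275.5)/s+240) for u,v in [(552,484),(682,530),(738,428)]]
fit(cr,sc,"cradle")
im=robot.get_image("top")
m=cv2.inRange(cv2.cvtColor(im,cv2.COLOR_RGB2HSV),*map(np.array,RNG["yellow"]))
m[:, :305]=0;m[:,360:]=0;m[:165]=0;m[225:]=0
c=cv2.convexHull(np.vstack(cv2.findContours(m,0,1)[0]))
w=onz("top",c.reshape(-1,2),115)[:,:2].astype(np.float32);print("pack",cv2.minAreaRect(w))
print("grip proj",proj("top",[[572,205.5,111.5]]),proj("scene",[[572,205.5,111.5]]))
go(572,205,260,1.34)
E
```

```text
charger top [[637.0, 10.0], [546.0, 43.0], [517.0, -40.0], [614.0, -71.0]] [578.8 -14.5  15. ]
charger scene [[522.0, -41.0], [614.0, -72.0], [643.0, 11.0]] [582.1 -14.8  15. ]
cradle top [[613.0, -238.0], [515.0, -246.0], [521.0, -338.0], [619.0, -330.0]] [ 567.  -288.1   15. ]
cradle scene [[529.0, -338.0], [623.0, -330.0], [616.0, -242.0]] [ 572.6 -290.    15. ]
pack ((578.5770874023438, -12.15981674194336), (49.85573959350586, 63.128868103027344), 71.9443130493164)
grip proj [[260.37263408 192.52650353]] [[344.85138472 159.90772926]]
go (572, 205, 260, 1.34) [ 0.6039 -0.7929 -0.0413] [-1.000e-03 -0.000e+00 -1.108e+00]
```

Call:
servo_tool(commands=[[0.06,-0.08,-0.041,0,0,-0.11,0.093],[0.12,-0.16,-0.041,0,0,-0.22,0.093],[0.18,-0.24,-0.041,0,0,-0.33,0.093],[0.24,-0.317,-0.041,0,0,-0.44,0.093],[0.3,-0.396,-0.041,0,0,-0.55,0.093],[0.36,-0.475,-0.041,0,0,-0.66,0.093],[0.42,-0.555,-0.041,0,0,-0.77,0.093],[0.48,-0.634,-0.041,0,0,-0.88,0.093],[0.54,-0.713,-0.041,0,0,-1.0,0.093],[0.604,-0.793,-0.041,0,0,-1.108,0.093]])

```text
t: 1.5
position: [418.0, -137.2, 258.7]
tcp_rot: [0.783, 0.622, 0.0, 0.0]
contact_force: [1.2, -0.6, -0.1]
opening: 1.0
grasp_force: 0.0
```

```bash
python3 -c "
from h import *
o=robot.get_obs();print(o['t'],o['position'],o['joint_positions'].round(2))
go(572,205,260,1.34)"
```

```text
1.5 [ 417.95529187 -137.15571925  258.68086156] [ 0.57  0.23 -0.46  2.15  0.15  0.78 -0.21]
go (572, 205, 260, 1.34) [ 0.3681  0.0728 -0.0014] [0.001 0.    0.003]
```

Call:
servo_tool(commands=[[0.06,0.012,0,0,0,0,0.093],[0.12,0.024,0,0,0,0,0.093],[0.18,0.036,0,0,0,0,0.093],[0.24,0.048,0,0,0,0,0.093],[0.3,0.06,0,0,0,0,0.093],[0.368,0.073,0,0,0,0,0.093],[0.368,0.073,0,0,0,0,0.093],[0.368,0.073,0,0,0,0,0.093],[0.368,0.073,0,0,0,0,0.093]])

```text
t: 2.62
position: [572.4, 200.6, 258.2]
tcp_rot: [0.784, 0.62, -0.001, 0.0]
contact_force: [-0.5, -0.8, 0.5]
opening: 1.004
grasp_force: 0.0
```

```bash
python3 -c "
from h import *
o=robot.get_obs();print(o['t'],o['position'],o['joint_positions'].round(2))
go(572,205.5,92.5,1.34)"
```

```text
2.625 [572.36055492 200.62123474 258.20763474] [-0.08  0.46 -0.51  1.81  0.27  0.94 -0.94]
go (572, 205.5, 92.5, 1.34) [ 0.0049 -0.0015  0.1657] [-0.     0.001 -0.002]
```

Call:
servo_tool(commands=[[0.005,-0.001,0.05,0,0,0,0.07],[0.005,-0.001,0.1,0,0,0,0.07],[0.005,-0.001,0.14,0,0,0,0.07],[0.005,-0.001,0.165,0,0,0,0.07],[0.005,-0.001,0.165,0,0,0,0.07],[0.005,-0.001,0.165,0,0,0,0.05],[0.005,-0.001,0.165,0,0,0,0.02],[0.005,-0.001,0.165,0,0,0,0.02],[0.005,-0.001,0.165,0,0,0,0.02],[0.005,-0.001,0.165,0,0,0,0.02]])

```text
t: 3.88
position: [573.3, 207.7, 93.6]
tcp_rot: [0.784, 0.621, 0.0, 0.0]
contact_force: [0.5, 0.0, 0.5]
opening: 0.293
grasp_force: 30.0
```

```bash
python3 -c "
from h import *
import cv2
o=robot.get_obs();print(o['t'],o['position'],o['opening']*93,o['contact_force'],o['grasp_force'])
im=robot.get_image('scene')[110:210,290:420,::-1];cv2.imwrite('pics/g1.png',cv2.resize(im,None,fx=5,fy=5))
# arc: tool frame displacements from lean -0.7
y=np.array([.232,.973,0]);r=R.from_quat(o['tcp_rot'])
for a in(-.55,-.4,-.25,-.1,0,.05):print(a,r.inv().apply((y*87*(np.sin(a)+np.sin(.7))+[0,0,87*(np.cos(a)-np.cos(.7))])/1000).round(4))
"
```

```text
3.875 [573.33040887 207.65281564  93.57879702] 27.212332707423002 [0.54498852 0.03733194 0.54276771] 29.99149739742279
-0.55 [ 0.0106  0.     -0.0076]
-0.4 [ 0.0222  0.0001 -0.0136]
-0.25 [ 0.0345  0.0001 -0.0177]
-0.1 [ 0.0474  0.0002 -0.02  ]
0 [ 0.0561  0.0002 -0.0204]
0.05 [ 0.0604  0.0002 -0.0203]
```

View pics/g1.png

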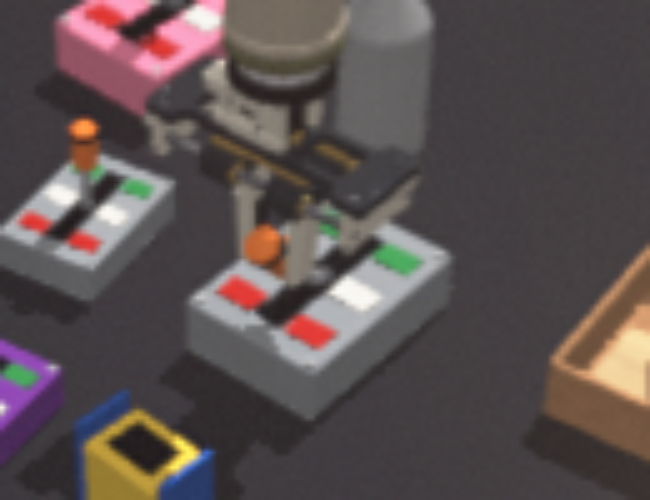

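The fingers hold the orange grip at 27 mm opening, picture (262,245), with the lever still at red. I'll follow the arc to upright.

Call:
servo_tool(commands=[[0.005,0,-0.004,0,0,0,0.02],[0.0106,0,-0.0076,0,0,0,0.02],[0.0165,0,-0.011,0,0,0,0.02],[0.0222,0,-0.0136,0,0,0,0.02],[0.0345,0,-0.0177,0,0,0,0.02],[0.0474,0,-0.02,0,0,0,0.02],[0.053,0,-0.0204,0,0,0,0.02],[0.054,0,-0.0204,0,0,0,0.02],[0.054,0,-0.0204,0,0,0,0.02]])

```text
t: 5.05
position: [586.7, 261.5, 114.1]
tcp_rot: [0.784, 0.621, 0.001, 0.0]
contact_force: [5.5, 0.4, -3.3]
opening: 0.276
grasp_force: 29.7
```

Call:
servo_tool(commands=[[0,0,0,0,0,0,0.05],[0,0,0,0,0,0,0.07],[0,0,0,0,0,0,0.07],[0,0,-0.05,0,0,0,0.08],[0,0,-0.1,0,0,0,0.08],[0,0,-0.14,0,0,0,0.093],[0,0,-0.14,0,0,0,0.093]])

```text
t: 5.92
position: [586.2, 261.2, 257.1]
tcp_rot: [0.784, 0.621, 0.003, 0.001]
contact_force: [0.3, -0.2, -0.1]
opening: 0.969
grasp_force: 0.0
```

```bash
python3 -c "
from h import *
o=robot.get_obs();print(o['t'],o['position'],o['joint_positions'].round(2))
im=robot.get_image('scene')
for c,s in blobs(im,'orange',(322,110,385,195)):print(c,s)
print(proj('scene',[[585,260,132],[572,205,111],[598,315,111]]))
go(579.5,-13,260,2.82)"
```

```text
5.925 [586.21296585 261.17060827 257.14313401] [-0.17  0.5  -0.5   1.74  0.28  0.97 -1.02]
[354.6        143.02857143] [351 141   8   5  35]
[354.13513514 150.78378378] [351 148   7   7  37]
[[354.71781513 147.68063939]
 [344.78846197 160.0973079 ]
 [363.8772308  144.54326272]]
go (579.5, -13, 260, 2.82) [-0.2675  0.0569 -0.0052] [ 0.002  0.    -1.48 ]
```

The lever is upright: the orange grip is at (354.5,147), as predicted for off. Now to the pack.

Call:
servo_tool(commands=[[-0.03,0.006,-0.005,0,0,-0.17,0.093],[-0.06,0.012,-0.005,0,0,-0.34,0.093],[-0.09,0.018,-0.005,0,0,-0.51,0.093],[-0.12,0.025,-0.005,0,0,-0.68,0.093],[-0.15,0.031,-0.005,0,0,-0.85,0.093],[-0.18,0.037,-0.005,0,0,-1.02,0.093],[-0.21,0.044,-0.005,0,0,-1.19,0.093],[-0.24,0.05,-0.005,0,0,-1.36,0.093],[-0.268,0.057,-0.005,0,0,-1.48,0.093],[-0.268,0.057,-0.005,0,0,-1.48,0.093]])

```text
t: 7.22
position: [578.5, -16.5, 256.8]
tcp_rot: [0.162, 0.987, -0.0, -0.002]
contact_force: [-0.7, 0.5, -0.3]
opening: 0.996
grasp_force: 0.0
```

Call:
servo_tool(commands=[[0,0,0,0,0,0,0.093],[0,0,0,0,0,0,0.093]])

```text
t: 7.48
position: [579.2, -12.3, 258.6]
tcp_rot: [0.16, 0.987, 0.0, -0.0]
contact_force: [0.1, 0.2, 0.6]
opening: 1.001
grasp_force: 0.0
```

```bash
python3 -c "
from h import *
o=robot.get_obs();print(o['t'],o['position'],o['joint_positions'].round(2))
im=robot.get_image('scene')
for c,s in blobs(im,'orange',(322,110,385,195)):print(c,s)
go(579.5,-13,63,2.82)"
```

```text
7.475 [579.16517989 -12.26255677 258.56990028] [ 0.54  0.52 -0.91  1.86  0.48  1.    0.68]
[354.6        143.02857143] [351 141   8   5  35]
[354.05263158 150.76315789] [351 148   7   7  38]
go (579.5, -13, 63, 2.82) [-0.0005 -0.0006  0.1957] [ 0.    -0.     0.001]
```

Call:
servo_tool(commands=[[0,0,0.04,0,0,0,0.093],[0,0,0.08,0,0,0,0.093],[0,0,0.11,0,0,0,0.093],[0,0,0.14,0,0,0,0.093],[0,0,0.17,0,0,0,0.093],[0,0,0.195,0,0,0,0.093],[0,0,0.195,0,0,0,0.093]])

```text
t: 8.4
position: [578.4, -12.8, 62.5]
tcp_rot: [0.16, 0.987, -0.0, -0.001]
contact_force: [0.6, 0.9, 0.2]
opening: 1.0
grasp_force: 0.0
```

Call:
servo_tool(commands=[[0,0,0,0,0,0,0.06],[0,0,0,0,0,0,0.055],[0,0,0,0,0,0,0.045],[0,0,0,0,0,0,0.04],[0,0,0,0,0,0,0.04],[0,0,0,0,0,0,0.04]])

```text
t: 9.15
position: [580.0, -12.9, 64.2]
tcp_rot: [0.16, 0.987, 0.001, 0.001]
contact_force: [1.3, 2.3, 4.4]
opening: 0.536
grasp_force: 30.0
```

Call:
servo_tool(commands=[[0,0,-0.01,0,0,0,0.04],[0,0,-0.03,0,0,0,0.04],[0,0,-0.06,0,0,0,0.04],[0,0,-0.09,0,0,0,0.04],[0,0,-0.12,0,0,0,0.04],[0,0,-0.15,0,0,0,0.04],[0,0,-0.16,0,0,0,0.04],[0,0,-0.16,0,0,0,0.04]])

```text
t: 10.15
position: [579.2, -14.0, 224.2]
tcp_rot: [0.16, 0.987, -0.0, 0.0]
contact_force: [-0.4, -0.2, -3.1]
opening: 0.537
grasp_force: 30.0
```

```bash
python3 -c "
from h import *
o=robot.get_obs();print(o['t'],o['position'],o['joint_positions'].round(2))
go(570,-150,220,3.22)"
```

```text
10.15 [579.20460829 -14.00969661 224.19880469] [ 0.52  0.55 -0.88  1.9   0.52  0.94  0.64]
go (570, -150, 220, 3.22) [-0.0343 -0.1319  0.0043] [-0.     0.001 -0.401]
```

Call:
servo_tool(commands=[[-0.008,-0.033,0.004,0,0,-0.1,0.04],[-0.017,-0.066,0.004,0,0,-0.2,0.04],[-0.026,-0.1,0.004,0,0,-0.3,0.04],[-0.034,-0.132,0.004,0,0,-0.4,0.04],[-0.034,-0.132,0.03,0,0,-0.4,0.04],[-0.034,-0.132,0.06,0,0,-0.4,0.04],[-0.034,-0.132,0.09,0,0,-0.4,0.04],[-0.034,-0.132,0.12,0,0,-0.4,0.04],[-0.034,-0.132,0.145,0,0,-0.4,0.04],[-0.034,-0.132,0.145,0,0,-0.4,0.04]])

```text
t: 11.4
position: [567.9, -149.4, 76.1]
tcp_rot: [-0.039, 0.999, 0.001, -0.003]
contact_force: [-0.7, -0.4, -2.6]
opening: 0.538
grasp_force: 30.0
```

Call:
servo_tool(commands=[[0,0,0.01,0,0,0,0.04],[0,0,0.02,0,0,0,0.04],[0,0,0.024,0,0,0,0.04],[0,0,0.027,0,0,0,0.04],[0,0,0.027,0,0,0,0.04],[0,0,0.027,0,0,0,0.04]])

```text
t: 12.15
position: [570.0, -149.7, 52.0]
tcp_rot: [-0.039, 0.999, -0.0, 0.0]
contact_force: [-0.5, 0.6, -3.6]
opening: 0.539
grasp_force: 30.0
```

Call:
servo_tool(commands=[[0,0,0.002,0,0,0,0.04],[0,0,0.003,0,0,0,0.04],[0,0,0.004,0,0,0,0.04],[0,0,0.004,0,0,0,0.04]])

```text
t: 12.65
position: [569.9, -149.6, 49.1]
tcp_rot: [-0.039, 0.999, -0.001, 0.0]
contact_force: [-4.8, -0.7, 14.2]
opening: 0.537
grasp_force: 30.0
```

Call:
servo_tool(commands=[[0,0,-0.001,0,0,0,0.05],[0,0,-0.001,0,0,0,0.07],[0,0,-0.001,0,0,0,0.093],[0,0,-0.001,0,0,0,0.093],[0,0,-0.001,0,0,0,0.093],[0,0,-0.04,0,0,0,0.093],[0,0,-0.08,0,0,0,0.093],[0,0,-0.12,0,0,0,0.093],[0,0,-0.15,0,0,0,0.093],[0,0,-0.15,0,0,0,0.093]])

```text
t: 13.9
position: [570.9, -149.6, 199.8]
tcp_rot: [-0.039, 0.999, -0.001, 0.002]
contact_force: [0.6, -1.4, -1.0]
opening: 1.004
grasp_force: 0.0
```

```bash
python3 -c "
from h import *
o=robot.get_obs();print(o['t'],o['position'],o['joint_positions'].round(2))
im=robot.get_image('scene')
cv2.imwrite('pics/p1.png',cv2.resize(im[150:310,220:400,::-1],None,fx=3.5,fy=3.5))
go(569.9,-149.6,200,1.65)"
```

```text
13.9 [ 570.89386014 -149.59686542  199.7777553 ] [ 0.79  0.63 -0.97  1.9   0.64  0.95  1.17]
go (569.9, -149.6, 200, 1.65) [ 0.0002  0.0003 -0.0017] [0.    0.002 1.569]
```

View pics/p1.png

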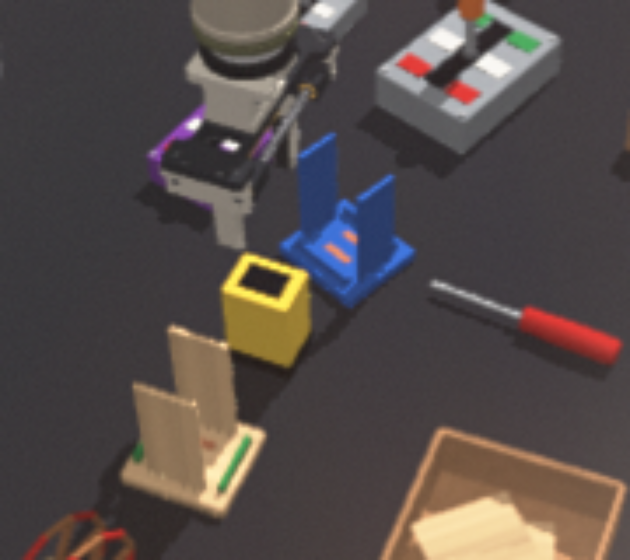

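The pack stands upright on the bench at picture (265,310), between the charger and the cradle, with the lever still upright. I'll turn and regrasp across its x.

Call:
servo_tool(commands=[[0,0,0,0,0,0.17,0.093],[0,0,0,0,0,0.34,0.093],[0,0,0,0,0,0.51,0.093],[0,0,0,0,0,0.68,0.093],[0,0,0,0,0,0.85,0.093],[0,0,0,0,0,1.02,0.093],[0,0,0,0,0,1.19,0.093],[0,0,0,0,0,1.36,0.093],[0,0,0,0,0,1.57,0.093],[0,0,0,0,0,1.57,0.093]])

```text
t: 15.2
position: [569.3, -149.6, 196.6]
tcp_rot: [0.678, 0.735, -0.001, -0.001]
contact_force: [0.2, -1.1, -0.4]
opening: 0.998
grasp_force: 0.0
```

Call:
servo_tool(commands=[[0,0,0,0,0,0,0.093],[0,0,0,0,0,0,0.093]])

```text
t: 15.45
position: [569.7, -149.7, 197.3]
tcp_rot: [0.678, 0.735, -0.0, -0.0]
contact_force: [0.6, -0.3, 0.0]
opening: 1.003
grasp_force: 0.0
```

```bash
python3 -c "
from h import *
o=robot.get_obs();print(o['t'],o['position'],o['joint_positions'].round(2))
go(569.9,-149.6,55,1.65)"
```

```text
15.45 [ 569.68231099 -149.68018103  197.31402374] [ 0.54  0.51 -0.54  1.92  0.35  0.81 -0.12]
go (569.9, -149.6, 55, 1.65) [0.     0.0003 0.1423] [-0.001 -0.     0.002]
```

Call:
servo_tool(commands=[[0,0,0.04,0,0,0,0.093],[0,0,0.075,0,0,0,0.093],[0,0,0.1,0,0,0,0.093],[0,0,0.125,0,0,0,0.093],[0,0,0.142,0,0,0,0.093],[0,0,0.142,0,0,0,0.093]])

```text
t: 16.2
position: [569.3, -149.5, 54.7]
tcp_rot: [0.678, 0.735, -0.0, -0.001]
contact_force: [-0.2, -0.5, 0.2]
opening: 1.001
grasp_force: 0.0
```

Call:
servo_tool(commands=[[0,0,0,0,0,0,0.075],[0,0,0,0,0,0,0.07],[0,0,0,0,0,0,0.065],[0,0,0,0,0,0,0.055],[0,0,0,0,0,0,0.055],[0,0,0,0,0,0,0.055]])

```text
t: 16.95
position: [570.3, -149.8, 56.2]
tcp_rot: [0.679, 0.734, 0.0, 0.0]
contact_force: [0.3, -1.5, 5.4]
opening: 0.686
grasp_force: 30.0
```

Call:
servo_tool(commands=[[0,0,-0.01,0,0,0,0.055],[0,0,-0.03,0,0,0,0.055],[0,0,-0.06,0,0,0,0.055],[0,0,-0.09,0,0,0,0.055],[0,0,-0.12,0,0,0,0.055],[0,0,-0.15,0,0,0,0.055],[0,0,-0.17,0,0,0,0.055],[0,0,-0.17,0,0,0,0.055]])

```text
t: 17.95
position: [570.1, -149.7, 227.0]
tcp_rot: [0.679, 0.734, 0.0, 0.001]
contact_force: [-0.1, 0.3, -4.1]
opening: 0.686
grasp_force: 30.0
```

```bash
python3 -c "
from h import *
o=robot.get_obs();print(o['t'],o['position'],o['opening']*93,o['joint_positions'].round(2))
go(569.5,-289,222,1.65)"
```

```text
17.95 [ 570.08566868 -149.69040224  227.01435931] 63.796824109814246 [ 0.55  0.48 -0.57  1.89  0.33  0.87 -0.1 ]
go (569.5, -289, 222, 1.65) [-0.1388 -0.0116  0.0051] [ 0.002  0.001 -0.   ]
```

```bash
python3 -c "
from h import *
s=4.595
tp=lambda u,v:((u-505.4)/s+390,v/s+175)
sc=lambda u,v:((u-505.4)/s+245,(v-275.5)/s+240)
c=np.array([569.5,-289]);Y=.08
def inv(n,uv):
  p=onz(n,[uv],139)[0,:2]-c; return (R.from_euler('z',-Y).apply([*p,0])[:2]).round(1)
print('near/right wall scene (2 ends, outer -y edge)',inv('scene',sc(567,366)),inv('scene',sc(647,391)))
print('left wall scene',inv('scene',sc(613,291)),inv('scene',sc(692,314)))
print('top left wall',inv('top',tp(611,52)),inv('top',tp(628,147)))
print('top right wall',inv('top',tp(719,42)),inv('top',tp(730,118)))
im=np.hstack([cv2.resize(robot.get_image('top')[170:225,390:445,::-1],(390,390),interpolation=2),cv2.resize(robot.get_image('scene')[240:300,245:305,::-1],(390,390),interpolation=2)])
cv2.imwrite('pics/cr2.png',im)
"
```

```text
near/right wall scene (2 ends, outer -y edge) [-24.8 -33.7] [ 29.9 -32. ]
left wall scene [-25.3  30.9] [29.7 33.1]
top left wall [24.3 36.5] [-38.4  31.9]
top right wall [ 26.2 -34.3] [-24.1 -35.9]
```

View pics/cr2.png

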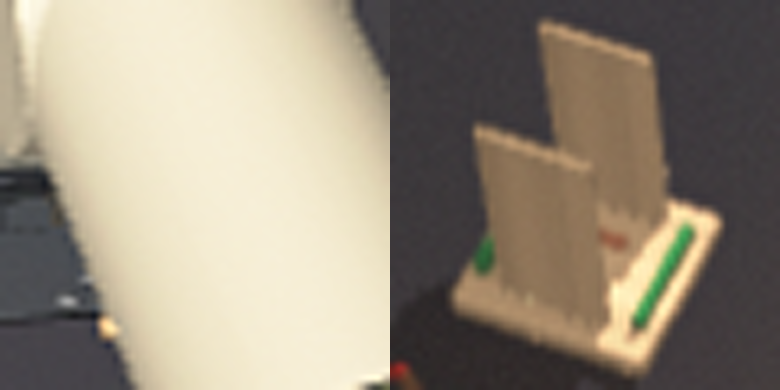

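The top view is blocked by the arm. The scene crop shows the cradle wall tops at (475,125)-(592,165) and (541,21)-(655,55), and they agree with the cradle pose to about 2 mm.

Call:
servo_tool(commands=[[-0.035,-0.003,0.003,0,0,0,0.055],[-0.07,-0.006,0.005,0,0,0,0.055],[-0.105,-0.009,0.005,0,0,0,0.055],[-0.13,-0.011,0.005,0,0,-0.01,0.055],[-0.139,-0.0115,0.005,0,0,-0.01,0.055],[-0.139,-0.0115,0.005,0,0,-0.01,0.055],[-0.139,-0.0115,0.005,0,0,-0.01,0.055]])

```text
t: 18.92
position: [569.5, -287.5, 220.5]
tcp_rot: [0.674, 0.738, 0.0, -0.0]
contact_force: [0.3, -0.3, -2.5]
opening: 0.685
grasp_force: 30.0
```

```bash
python3 -c "
from h import *
o=robot.get_obs();print(o['t'],o['position'],o['opening']*93,o['joint_positions'].round(2))
go(570.5,-289.3,205,1.66)
a=robot.get_image('top');b=robot.get_image('scene')
# pack bottom corners predicted at current pose vs cradle wall inner edges
im=np.hstack([cv2.resize(a[160:240,380:460,::-1],(400,400),interpolation=2),cv2.resize(b[210:300,235:325,::-1],(400,400),interpolation=2)])
cv2.imwrite('pics/ins.png',im)"
```

```text
18.925 [ 569.49382271 -287.4770015   220.5014763 ] 63.70484099677999 [ 0.74  0.54 -0.55  1.78  0.35  0.91  0.13]
go (570.5, -289.3, 205, 1.66) [-0.0019  0.0008  0.0155] [-0.    -0.001  0.001]
```

View pics/ins.png

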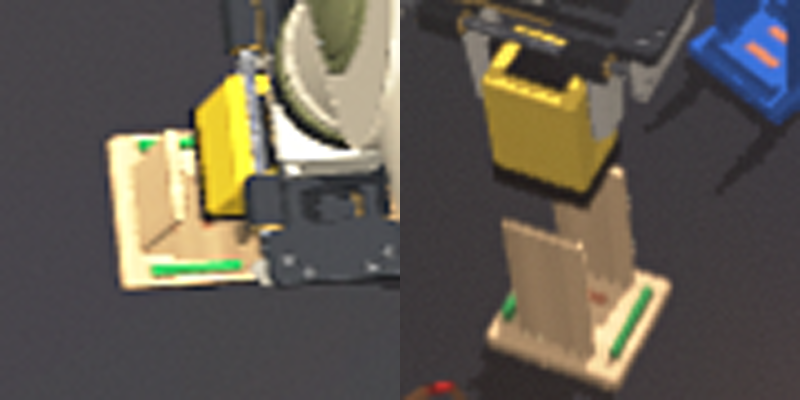

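The scene view shows the pack hanging over the cradle: foot corners near (497,183) and (585,203), wall top at (502,220)-(585,245). I'll check how they line up.

```bash
python3 -c "
from h import *
f=lambda u,v:((u-400)/4.444+235,v/4.444+210)
a=onz('scene',[f(497,183),f(585,203)],164.5);b=onz('scene',[f(502,220),f(587,245)],139)
b2=onz('scene',[f(556,150),f(627,170)],139)
q=R.from_euler('z',-.09)
print('pack',(q.apply(a-[570.5,-289.3,0])).round(1));print('wall',q.apply(b-[570.5,-289.3,0]).round(1))
# yellow/black-corner predicted pixels vs crop for pack at present tool pose
o=robot.get_obs()['position'];Q=R.from_euler('z',.09)
for nm,P3 in(('packfoot',Q.apply([[-32,-25,164.5],[32,-25,164.5],[32,25,164.5]])+[o[0],o[1],0]),('walltops',Q.apply([[-28,-35,139],[28,-35,139],[28,-29,139],[28,29,139],[28,35,139]])+[570.5,-289.3,0])):
  p=proj('scene',P3);print(nm,((p-[235,210])*4.444+[400,0]).round(0).tolist())
"
```

```text
pack [[-32.6 -24.1 164.5]
 [ 26.6 -17.8 164.5]]
wall [[-27.6 -32.9 139. ]
 [ 31.9 -30.6 139. ]]
packfoot [[497.0, 182.0], [588.0, 212.0], [621.0, 154.0]]
walltops [[500.0, 222.0], [578.0, 248.0], [583.0, 241.0], [621.0, 175.0], [625.0, 168.0]]
```

Call:
servo_tool(commands=[[-0.001,0.002,0.01,0,0,0,0.055],[-0.001,0.002,0.02,0,0,0,0.055],[-0.001,0.002,0.03,0,0,0,0.055],[-0.001,0.002,0.04,0,0,0,0.055],[-0.001,0.002,0.05,0,0,0,0.055],[-0.001,0.002,0.05,0,0,0,0.055]])

```text
t: 19.77
position: [570.9, -289.8, 169.7]
tcp_rot: [0.675, 0.738, -0.0, -0.001]
contact_force: [-0.4, -0.8, -3.2]
opening: 0.69
grasp_force: 30.0
```

Between the walls (bottom at about 114 mm) without contact. Continuing.

Call:
servo_tool(commands=[[0,0,0.012,0,0,0,0.055],[0,0,0.024,0,0,0,0.055],[0,0,0.036,0,0,0,0.055],[0,0,0.048,0,0,0,0.055],[0,0,0.06,0,0,0,0.055],[0,0,0.07,0,0,0,0.055],[0,0,0.075,0,0,0,0.055],[0,0,0.075,0,0,0,0.055]])

```text
t: 20.78
position: [571.3, -289.8, 95.4]
tcp_rot: [0.675, 0.738, -0.0, -0.0]
contact_force: [0.1, -0.2, -3.5]
opening: 0.689
grasp_force: 30.0
```

Call:
servo_tool(commands=[[0,0,0.006,0,0,0,0.055],[0,0,0.011,0,0,0,0.055],[0,0,0.016,0,0,0,0.055],[0,0,0.019,0,0,0,0.055],[0,0,0.021,0,0,0,0.055],[0,0,0.022,0,0,0,0.055],[0,0,0.022,0,0,0,0.055]])

```text
t: 21.65
position: [571.5, -289.9, 73.7]
tcp_rot: [0.675, 0.738, -0.0, -0.0]
contact_force: [-0.1, 0.5, -3.3]
opening: 0.687
grasp_force: 30.0
```

Call:
servo_tool(commands=[[0,0,0.001,0,0,0,0.055],[0,0,0.002,0,0,0,0.055],[0,0,0.003,0,0,0,0.055],[0,0,0.0035,0,0,0,0.055],[0,0,0.0035,0,0,0,0.055]])

```text
t: 22.28
position: [571.5, -290.0, 71.2]
tcp_rot: [0.675, 0.738, -0.0, 0.0]
contact_force: [-3.0, 0.9, 8.3]
opening: 0.687
grasp_force: 30.0
```

Call:
servo_tool(commands=[[0,0,0,0,0,0,0.068],[0,0,0,0,0,0,0.08],[0,0,0,0,0,0,0.093],[0,0,0,0,0,0,0.093],[0,0,-0.03,0,0,0,0.093],[0,0,-0.07,0,0,0,0.093],[0,0,-0.12,0,0,0,0.093],[0,0,-0.17,0,0,0,0.093],[0,0,-0.19,0,0,0,0.093],[0,0,-0.19,0,0,0,0.093]])

```text
t: 23.52
position: [572.1, -290.1, 261.8]
tcp_rot: [0.675, 0.738, 0.0, 0.001]
contact_force: [0.1, 0.5, 0.2]
opening: 0.998
grasp_force: 0.0
```

```bash
python3 -c "
from h import *
o=robot.get_obs();print(o['t'],o['position'],o['joint_positions'].round(2))
go(586,261,262,1.34)
im=robot.get_image('scene')
cv2.imwrite('pics/seat.png',cv2.resize(im[120:310,235:395,::-1],None,fx=3,fy=3))"
```

```text
23.525 [ 572.11657224 -290.11867756  261.75131507] [ 0.76  0.51 -0.57  1.73  0.32  0.99  0.16]
go (586, 261, 262, 1.34) [ 0.5477  0.0627 -0.001 ] [0.003 0.001 0.32 ]
```

View pics/seat.png

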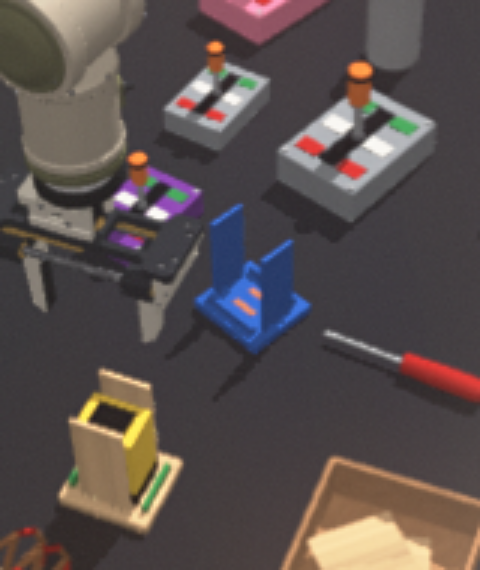

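The pack is seated in the cradle at picture (118,450), inside the lips and below the wall tops, and the lever is still at off (358,90). Next I throw it to battery.

Call:
servo_tool(commands=[[0.06,0.007,0,0,0,0.035,0.093],[0.12,0.014,0,0,0,0.07,0.093],[0.18,0.021,0,0,0,0.105,0.093],[0.24,0.028,0,0,0,0.14,0.093],[0.3,0.034,0,0,0,0.175,0.093],[0.36,0.041,0,0,0,0.21,0.093],[0.42,0.048,0,0,0,0.245,0.093],[0.48,0.055,0,0,0,0.28,0.093],[0.548,0.063,0,0,0,0.32,0.08],[0.548,0.063,0,0,0,0.32,0.08]])

```text
t: 24.82
position: [583.3, 267.3, 258.3]
tcp_rot: [0.782, 0.624, -0.001, -0.002]
contact_force: [0.4, 0.3, -0.4]
opening: 0.872
grasp_force: 0.0
```

Call:
servo_tool(commands=[[0,0,0,0,0,0,0.08],[0,0,0,0,0,0,0.08],[0,0,0,0,0,0,0.08]])

```text
t: 25.2
position: [585.9, 259.6, 260.0]
tcp_rot: [0.785, 0.62, -0.0, 0.0]
contact_force: [0.6, 0.2, 0.3]
opening: 0.859
grasp_force: 0.0
```

```bash
python3 -c "
from h import *
o=robot.get_obs();print(o['t'],o['position'],o['joint_positions'].round(2))
go(586.5,261.5,114,1.34)"
```

```text
25.2 [585.88429934 259.5805021  259.98330131] [-0.15  0.5  -0.53  1.73  0.3   0.99 -1.03]
go (586.5, 261.5, 114, 1.34) [0.0021 0.0002 0.146 ] [-0.     0.001 -0.003]
```

Call:
servo_tool(commands=[[0.002,0,0.05,0,0,0,0.08],[0.002,0,0.09,0,0,0,0.08],[0.002,0,0.125,0,0,0,0.08],[0.002,0,0.146,0,0,0,0.06],[0.002,0,0.146,0,0,0,0.04],[0.002,0,0.146,0,0,0,0.02],[0.002,0,0.146,0,0,0,0.02],[0.002,0,0.146,0,0,0,0.02],[0.002,0,0.146,0,0,0,0.02]])

```text
t: 26.32
position: [587.3, 263.2, 114.9]
tcp_rot: [0.784, 0.621, 0.001, 0.001]
contact_force: [1.6, -0.1, 3.6]
opening: 0.294
grasp_force: 30.0
```

Call:
servo_tool(commands=[[0.0087,0,0.0004,0,0,0,0.02],[0.0173,0,0.0017,0,0,0,0.02],[0.0257,0,0.0039,0,0,0,0.02],[0.0339,0,0.0069,0,0,0,0.02],[0.0417,0,0.0106,0,0,0,0.02],[0.0491,0,0.0152,0,0,0,0.02],[0.056,0,0.0205,0,0,0,0.02],[0.057,0,0.021,0,0,0,0.02],[0.057,0,0.021,0,0,0,0.02]])

```text
t: 27.45
position: [602.5, 323.8, 95.9]
tcp_rot: [0.783, 0.621, 0.006, -0.001]
contact_force: [6.5, 8.2, 7.5]
opening: 0.22
grasp_force: 10.7
```

Call:
servo_tool(commands=[[0,0,0,0,0,0,0.05],[0,0,0,0,0,0,0.07],[0,0,0,0,0,0,0.08],[0,0,-0.05,0,0,0,0.08],[0,0,-0.1,0,0,0,0.08],[0,0,-0.16,0,0,0,0.08],[0,0,-0.18,0,0,0,0.08],[0,0,-0.18,0,0,0,0.08]])

```text
t: 28.45
position: [599.2, 318.8, 274.1]
tcp_rot: [0.784, 0.621, 0.001, 0.0]
contact_force: [0.2, 0.1, -0.4]
opening: 0.858
grasp_force: 0.0
```

```bash
python3 -c "
from h import *
o=robot.get_obs();print(o['t'],o['position'])
im=robot.get_image('scene')
for c,s in blobs(im,'orange',(322,110,395,195)):print(c,s)
print(proj('scene',[[585,260,132],[598,315,111]]))
cv2.imwrite('pics/end.png',cv2.resize(im[90:350,220:420,::-1],None,fx=2.2,fy=2.2))"
```

```text
28.45 [599.16013902 318.82103146 274.05600003]
[365.77777778 139.11111111] [364 138   5   3   9]
[363.08333333 145.95      ] [359 141   9  11  60]
[[354.71781513 147.68063939]
 [363.8772308  144.54326272]]
```

View pics/end.png

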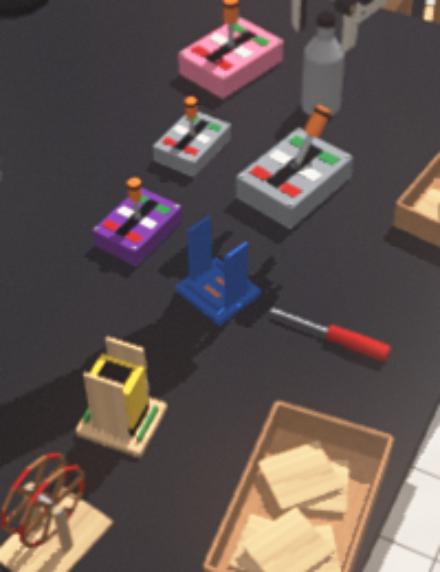

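The lever leans to green, with its grip at (363,145) against a predicted (364,144.5). The pack is seated, the bystanders haven't moved and the gripper is clear.

```bash
python3 -c "
from station import robot
print(robot.hand_in())"
```

```text
the job is handed in; nothing more can be done
None
```

The job is done and handed in at about 28.5 s: the lever went from red to off, the pack was moved by way of the bench into the cradle and let go, and the lever was then thrown to green, all confirmed in the camera pictures.

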